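# Load the tag marker and start it

## Task

Pick up the loading slide by its orange grip, push it nose first into the feed slot of the blue tag marker until it is fully home against the hidden stop, and let go. Then swing the red guard right up so that it stays open, and press the green start button beneath it all the way down. Leave the slide home, the guard up, and the round tin and the metal doming block by the marker where they are.

Things in the scene. Friction and masses are not known exactly. Their poses are not given: they have to be found in the camera images.
- slide_grip (a point): Centre of the orange upright grip of the loose loading slide, an aluminium bar 112 long (x), 24 wide (y), 12 high, 0.14 kg, lying flat, with a brass tag near its nose. Grip 30 long (x), 14 wide (y), from 12 to 52 mm above the bar's underside; this point is 32 mm above the underside. +x points along the bar to its nose, whose end is 95 mm ahead of this point (tail 17 mm behind); z is up.
- marker: The tag marker, a fixed machine 155 x 200 mm; origin at table level under its middle; x from its front (slot mouth) to its back, y to its left, z up. On its left the blue slot housing (47 high, y 20 to 80 mm, round marking head to 114 high at x = 40); on its right the grey console (42 high, front at x = -66, y -100 to -10 mm) with guard and button.
- slot_mouth (a point): Middle of the mouth of the blind slot, 13.5 mm above the table, axes as the marker's: the slide goes in along +x. Slot 27 wide, 15 high (floor 6, ceiling 21 mm above the table), mouth flared 6 mm at sides and top. An apron level with its floor, 64 wide, reaches 62 mm out in front. The solid stop is hidden 45 to 65 mm inside the mouth, different each time; the grip stays outside.
- seat_pin (a joint): Weak spring pin (under 0.3 N) in the face of the hidden stop: 0 when free, grows as the nose pushes it in over the last 6 mm, 0.006 (m) when the slide is hard against the stop.
- guard (a joint): Red hinged guard over the start button: 0 is closed, grows (rad) as it swings up and to the back, 1.57 upright, stop at 2.0. The hinge is stiff (about 0.05 N m), so that the guard stays wherever it is left.
- guard_hinge (a point): Middle of the guard's hinge axis, 50 mm above the table; axes turn with the guard (as the marker's when closed): y along the hinge.
- guard_lip (a point): Gripping point on the guard's lip, a tongue 14 wide (y), 8 thick, that sticks out 38 mm in front of the 58 mm wide guard; this point is 25 mm out from the guard's edge, and when closed 99 mm in front of and 9 mm above the hinge axis (59 mm above the table). It can be pinched across its width from above and turns between the fingers as it swings.
- button_top (a point): Centre of the top of the round green start button (26 mm across), 52 mm above the table, 44 mm in front of the hinge axis, under the guard; pressed straight down.
- start_button (a joint): Travel of the start button: 0 released, 0.006 (m) fully down; springs back; 2 N to start it, 5 N fully down.
- rivet_tin: Bystander: round light tin, 54 across, 24 high, origin at the centre of its underside.
- doming_block: Bystander: aluminium doming block 52 x 52 x 26, origin at the centre of its underside.
There are look-alikes about, which are no part of the job. What is shaped like the part that bears slide_grip but purple or turquoise is not meant.

How it is judged:
By the outcome, as a careful person would: the job done as asked, in the order asked, and still so for the second after the job is handed in, with the robot touching nothing.
It also fails if it takes over 61 s, if anything falls off the work surface, if the arm or the gripper's body presses on something with over 40 N, if the wrist force passes 120 N, or if a joint passes its speed limit or range.

## Robot

A 6-joint arm with a two-finger parallel gripper is mounted at the origin on a cart in front of the work surface, level with it; the furniture and walls round the work are solid. World frame = base frame: x ahead of the robot, y to its left, z up, the work surface at z = 0. Lengths are in mm, angles in degrees, forces in N, time in s.
With the tool pointing down it reaches from about 350 to 875 mm from the base axis. Payload 4.2 kg.
Tool frame: the origin (TCP) lies on the centre line of the jaws, within the pads' length; the fingertips stand 22 mm ahead of it and the grasp point (between the pads) lies 3 mm ahead of it; z points along the fingers, y is the line along which they close (so a half turn about z gives the same grasp; the last joint's range is limited). The gripper opens to 87 mm and grips with 3 to 60 N. Pads are 19 mm wide; open, the fingers measure 117 mm over their backs; the gripper's body (75 mm by 190 mm) begins 51 mm behind the grasp point.
Start: joints at [-54.11, 22.042, 0.453, 0, -68.411, -14.817], TCP at [224.741, -583.173, 244.55] pointing down, gripper open.
Joint ranges: [-179.83, 179.83], [-69.29, 118.12], [-61.27, 80.66], [-181.25, 117.63], [-171.15, -9.14], [-177.46, 177.46]. Speed limits (degrees/s): [159.86, 159.86, 180, 180, 180, 180].

## Interface

Orientations are given as a 3x3 rotation matrix whose columns are the frame's x, y, z axes.
In Python, from workcell import reach, move_l, set_joints, set_gripper, hold, inverse_kinematics, sense, get_image, MotionError, sign_off gives the robot as it stands. The module is installed in compiled form; this text tells all that it offers. Calls block until the motion is done:
- reach(position, orientation): joint-space move of the TCP to a pose.
- move_l(position, orientation=None, speed=150, guard=None): straight line of the TCP; orientation=None keeps the orientation; speed is the mean speed in mm/s. With guard (N) it stops when the force on the tool has changed by that much, and returns True; else False.
- set_joints(angles): joint-space move.
- set_gripper(opening, effort=None): opening from 0.0 (shut) to 1.0 (fully open); effort is the grip in N (None keeps the last); returns when the fingers have stopped.
- hold(seconds).
- inverse_kinematics(position, orientation): joint angles nearest the present ones, or None.
- sense(): the state.
- get_image(name): name is "side" or "top"; returns a dict with "frame" (480x640x3 uint8, blue, green, red), "fx", "fy", "cx", "cy" (pixels), "extrinsics" (4x4, takes a point from camera to world coordinates). Camera axes: x right, y up, looking along -z (the intrinsics and any distortion apply to the point x, -y, -z); pixel columns grow to the right and rows downward; lengths in mm; the calibration is good to about 2 mm. A picture is of the moment at which its call begins. There is no depth.
A pose or a line that the arm cannot do raises MotionError and nothing moves.
- sign_off(): hands the job in; it is judged then, once.
The state is a dict: "time_s": time; "qpos": joint angles; "joint_velocities": joint speeds; "joint_torque": joint torques, N m; "tool_pos": TCP position; "ee_rot": TCP orientation; "ft_force": force on the tool from outside, world axes, zero at the start; "moment": the same for the moment, N m; "width": opening from 0.0 (shut) to 1.0 (fully open); "gripper_force": force on a finger pad.
Only numpy, scipy, OpenCV 4.12 (cv2) and the standard library are available. Lean on these libraries where they do the work, as an engineer would, in place of code of your own. Each camera call takes 0.05 s, during which the arm holds its last target. There are 200 camera calls.

## Working session

There is one attempt and no reset: what is moved stays moved. The work goes in short steps, each a Python script; the robot and the scene stay as the last script left them, time stands still between calls to the robot, and variables do not carry over. Pictures are saved under pics/ and viewed, at most 10 in all, crops included, and the job is handed in when it is done.

```bash
mkdir -p pics
cat > h.py <<'E'
import numpy as np, cv2
from workcell import *
def ray(im,u,v):
    E=np.array(im["extrinsics"]); d=np.array([(u-im["cx"])/im["fx"],-(v-im["cy"])/im["fy"],-1.])
    return E[:3,3],E[:3,:3]@d
def onz(im,u,v,z):
    o,d=ray(im,u,v); return o+d*(z-o[2])/d[2]
def proj(im,p):
    E=np.array(im["extrinsics"]); c=E[:3,:3].T@(np.array(p)-E[:3,3])
    return im["cx"]+im["fx"]*c[0]/-c[2], im["cy"]-im["fy"]*c[1]/-c[2]
E
python3 - <<'E'
from h import *
for n in("top","side"):
    im=get_image(n); cv2.imwrite(f"pics/{n}0.png",im["frame"]); print({k:np.round(v,3).tolist() for k,v in im.items() if k!="frame"})
E
```

```text
{'fx': 524.67, 'fy': 524.67, 'cx': 312.751, 'cy': 240.869, 'extrinsics': [[-0.007, 0.979, -0.202, 340.331], [-1.0, -0.006, 0.004, 34.368], [0.002, 0.202, 0.979, 1197.483], [0.0, 0.0, 0.0, 1.0]]}
{'fx': 501.722, 'fy': 501.722, 'cx': 325.079, 'cy': 241.668, 'extrinsics': [[-0.96, 0.176, -0.219, 288.808], [-0.281, -0.642, 0.714, 920.466], [-0.015, 0.746, 0.665, 892.715], [0.0, 0.0, 0.0, 1.0]]}
```

View pics/top0.png

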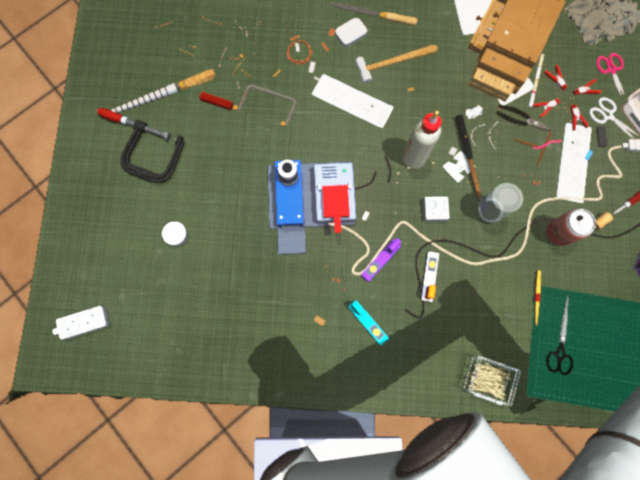

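View pics/side0.png

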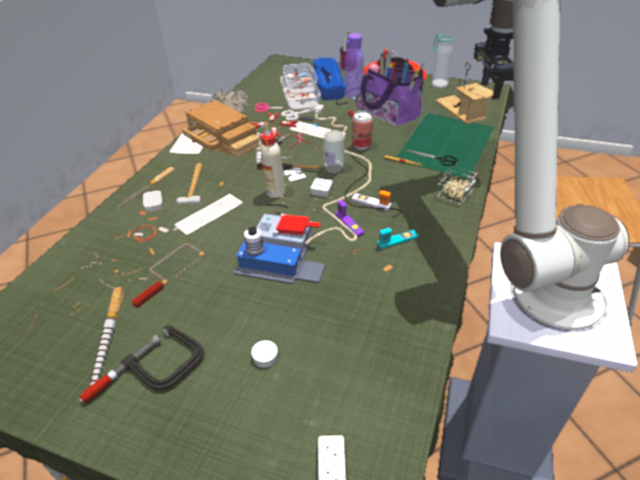

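The top view shows the orange grip near (431,292), with the bar running up to about (433,253). The blue housing runs (276–303,160–226), the apron is at (291,242), the red guard at (336,203) with its lip at (338,226), the block at (436,208) and the tin at (174,233). The side view shows the orange grip near (385,197).

Run:
```python
from h import *
t=cv2.imread("pics/top0.png"); s=cv2.imread("pics/side0.png")
a=cv2.resize(t[150:310,255:455],None,fx=3,fy=3,interpolation=cv2.INTER_CUBIC)
b=cv2.resize(s[180:290,230:430],None,fx=3,fy=3,interpolation=cv2.INTER_CUBIC)
cv2.imwrite("pics/tc.png",a); cv2.imwrite("pics/sc.png",b)
def blobs(img,lo,hi,roi,name):
    m=cv2.inRange(cv2.cvtColor(img,cv2.COLOR_BGR2HSV),lo,hi); x0,y0,x1,y1=roi; k=np.zeros_like(m);k[y0:y1,x0:x1]=m[y0:y1,x0:x1]
    for c in cv2.findContours(k,0,2)[0]:
        if cv2.contourArea(c)>15: print(name,cv2.contourArea(c),cv2.minAreaRect(c),cv2.boundingRect(c))
T=(255,150,455,310);S=(230,180,430,290)
for n,i,r in(("t",t,T),("s",s,S)):
    blobs(i,(8,140,120),(22,255,255),r,n+"orange")
    blobs(i,(0,150,120),(5,255,255),r,n+"red")
    blobs(i,(100,150,60),(118,255,255),r,n+"blue")
    blobs(i,(0,0,170),(180,60,255),r,n+"light")
```

```text
torange 33.0 ((431.2297058105469, 291.12164306640625), (7.726752281188965, 13.31631851196289), 9.462322235107422) (427, 285, 9, 14)
tred 724.5 ((335.69647216796875, 209.1078338623047), (46.00444793701172, 24.212867736816406), 87.79740142822266) (323, 186, 26, 47)
tblue 1067.5 ((288.4556579589844, 192.52474975585938), (64.11561584472656, 26.29103660583496), 87.39744567871094) (275, 160, 28, 66)
tlight 385.5 ((429.969970703125, 276.2099914550781), (11.596551895141602, 49.356056213378906), 8.130102157592773) (422, 252, 17, 50)
tlight 45.0 ((443.1632080078125, 249.72023010253906), (26.05732536315918, 2.951244592666626), 30.256441116333008) (432, 243, 23, 15)
tlight 347.5 ((291.5, 242.0), (25.0, 18.0), 0.0) (279, 233, 26, 19)
tlight 355.0 ((386.5253601074219, 247.35533142089844), (50.94164276123047, 85.78144836425781), 85.91438293457031) (342, 221, 88, 55)
tlight 37.0 ((365.10003662109375, 215.30003356933594), (4.919349670410156, 9.391485214233398), 26.56505012512207) (362, 211, 8, 10)
tlight 509.0 ((437.0, 207.5), (23.0, 24.0), 90.0) (425, 196, 25, 24)
tlight 65.0 ((306.94000244140625, 1
[... 804 characters left out ...]
585) (278, 215, 43, 19)
sblue 1111.0 ((267.79730224609375, 256.71624755859375), (61.649620056152344, 26.797035217285156), 9.462322235107422) (237, 242, 64, 33)
slight 563.0 ((274.1396789550781, 227.15589904785156), (60.109928131103516, 28.667499542236328), 1.1691392660140991) (244, 213, 61, 30)
slight 174.5 ((329.817138671875, 220.07394409179688), (42.791507720947266, 50.40165710449219), 86.42366790771484) (306, 198, 51, 46)
slight 102.5 ((236.0, 201.5), (15.0, 12.0), 90.0) (230, 194, 13, 16)
slight 185.5 ((368.195068359375, 199.55410766601562), (44.31910705566406, 11.165666580200195), 23.629377365112305) (346, 189, 45, 20)
slight 179.0 ((321.0, 185.5), (11.0, 22.0), 90.0) (310, 180, 23, 12)
```

View pics/tc.png

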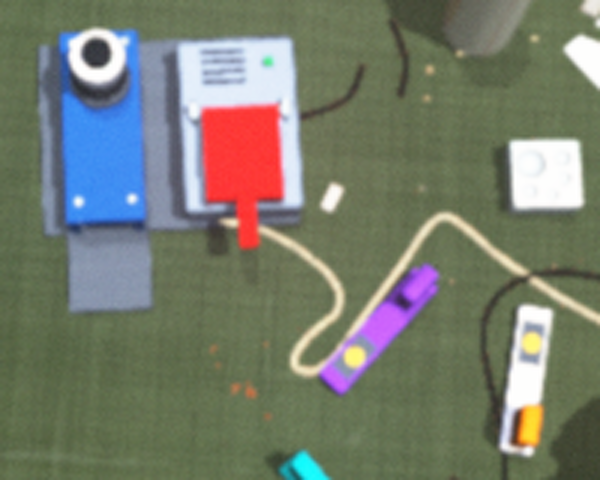

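View pics/sc.png

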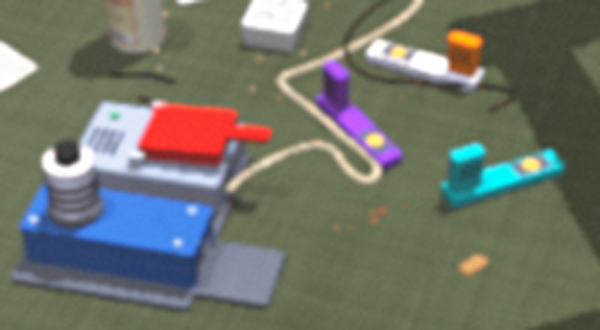

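In the crops, the bar's nose edge is at tc (521,305)–(552,311) and its tail at (500,447)–(532,456). The apron's front edge is at (70,310)–(151,306), and the blue roof's corners are (61,33), (63,223) and (145,220). The guard lip tip is at (249,247).

Run:
```python
from h import *
im=get_image("top"); si=get_image("side")
f=lambda x,y,z: onz(im,255+(x-1)/3,150+(y-1)/3,z)
g=lambda x,y,z: onz(si,230+(x-1)/3,180+(y-1)/3,z)
P=lambda n,p: print(n,np.round(p,1))
n=(f(521,305,12)+f(552,311,12))/2; t=(f(500,447,12)+f(532,456,12))/2
P("nose",n);P("tail",t); d=n-t; L=np.linalg.norm(d); print(L,np.degrees(np.arctan2(d[1],d[0])))
P("grip by bar",t+d/L*17)
def tri(p,q):
    (o1,d1),(o2,d2)=ray(im,*p),ray(si,*q); A=np.stack([d1,-d2],1); s=np.linalg.lstsq(A,o2-o1,rcond=None)[0]
    return (o1+s[0]*d1+o2+s[1]*d2)/2, np.linalg.norm(o1+s[0]*d1-o2-s[1]*d2)
print("grip tri",tri((431.2,291.1),(384.5,197)))
a=[f(61,33,47),f(131,33,47),f(63,223,47),f(145,220,47)]
for q in a:P("roof",q)
for q in ((70,310),(151,306)):P("apron",f(*q,6))
for q in ((212,223),(24,262),(25,222)):P("roof side view",g(*q,47))
for q in ((285,250),(267,303)):P("apron side",g(*q,6))
P("lip end",f(249,247,59));P("lip end side",g(271,133,59))
for q in ((203,110),(279,105),(207,199),(284,199)):P("guard top",f(*q,62))
for q in ((40,45),(46,235)):P("base",f(*q,3))
P("block",f(545,173,26));P("tin",onz(im,174,233,24))
```

```text
nose [ 556.5 -247.2   12. ]
tail [ 446.9 -226.    12. ]
111.588667624895 -10.986012883358839
grip by bar [ 463.6 -229.2   12. ]
grip tri (array([ 464.05852314, -233.00370773,   30.97967465]), np.float64(2.47265422104043))
roof [767.7 116.2  47. ]
roof [767.4  62.3  47. ]
roof [617.2 113.5  47. ]
roof [619.2  51.9  47. ]
apron [558.3 110.4   6. ]
apron [561.   48.1   6. ]
roof side view [613.7  73.3  47. ]
roof side view [744.9 156.8  47. ]
roof side view [763.2 113.1  47. ]
apron side [559.3  47.6   6. ]
apron side [556. 111.   6.]
lip end [595.2 -25.3  59. ]
lip end side [595.8 -36.6  59. ]
guard top [700.4   7.8  62. ]
guard top [704.  -49.5  62. ]
guard top [631.3   5.5  62. ]
guard top [630.9 -51.8  62. ]
base [774.1 136.    3. ]
base [618.3 129.7   3. ]
block [ 659.6 -256.1   26. ]
tin [603.  347.7  24. ]
```

```bash
cat >> h.py <<'E'
def down(a):
    c,s=np.cos(np.radians(a)),np.sin(np.radians(a)); return np.array([[c,s,0],[s,-c,0],[0,0,-1.]])
def st(m=""):
    s=sense(); print(m,round(s["time_s"],2),np.round(s["tool_pos"],1),"F",np.round(s["ft_force"],1),"M",np.round(s["moment"],2),"w",round(s["width"],3),"gf",np.round(s["gripper_force"],1)); return s
E
python3 - <<'E'
from h import *
s=st(); print(np.round(s["ee_rot"],2).tolist())
best=None
for a in(-11,169):
    q=inverse_kinematics([464,-231,130],down(a)); q2=inverse_kinematics([550,80,50],down(a+13.2)); print(a,np.round(q,0),np.round(q2,0))
    k=abs(q[5]-s["qpos"][5])
    if best is None or k<best[0]: best=(k,a)
a=best[1]; print(a)
reach([464,-231,110],down(a))
print(move_l([464,-231,39],speed=120,guard=8)); st("down")
set_gripper(0.0,effort=35); st("closed")
move_l([464,-231,85],speed=100); st("lift")
im=get_image("side"); u,v=proj(im,[510,-240,60]); u,v=int(u),int(v)
cv2.imwrite("pics/lift.png",cv2.resize(im["frame"][max(0,v-70):v+70,u-90:u+90],None,fx=3,fy=3)); print(u,v)
E
```

```text
0.2 [ 224.6 -582.9  243.9] F [ 0.1 -0.1 -0.6] M [ 0.03 -0.04 -0.01] w 0.999 gf 0.0
[[-0.93, -0.36, -0.0], [-0.36, 0.93, 0.0], [0.0, 0.0, -1.0]]
-11 [ -9.  19. -23.   0. -48.  88.] [ 25.  28. -23.   0. -39.  67.]
169 [ -9.  19. -23.   0. -48. -92.] [  25.   28.  -23.   -0.  -39. -113.]
169
False
down 2.58 [ 464.5 -231.4   39.4] F [-0.3  0.5  0.7] M [-0.02 -0.07  0.02] w 1.002 gf 0.0
closed 3.75 [ 464. -231.   39.] F [-0.4  0.6  0. ] M [-0.02 -0.03 -0.  ] w 0.155 gf 35.0
lift 4.36 [ 463.4 -230.8   84.7] F [-0.   0.6 -2.2] M [-0.12  0.07 -0.02] w 0.158 gf 35.0
369 184
```

View pics/lift.png

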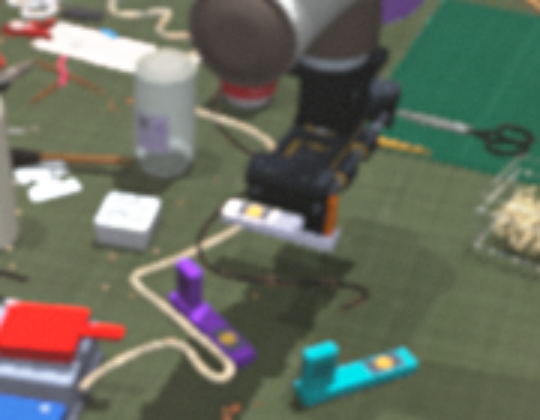

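The slide is lifted, held level and centred in the jaws (crop, around (280,220)). Next I move to the mouth and check the alignment.

Run:
```python
from h import *
yaw=2.2
p=np.array([500.,77.4])
reach([480,76,90],down(180+yaw)); move_l([p[0],p[1],46.5],speed=120,guard=10); st("pre")
out=[]
for n in("top","side"):
    im=get_image(n); u,v=map(int,proj(im,[600,80,20])); 
    out.append(cv2.resize(im["frame"][v-60:v+60,u-65:u+65],None,fx=3,fy=3,interpolation=cv2.INTER_CUBIC)); print(n,u-65,v-60)
cv2.imwrite("pics/pre.png",np.hstack(out))
```

```text
pre 6.13 [500.1  76.8  46.4] F [ 0.5 -0.3 -1.9] M [ 0.02  0.05 -0.05] w 0.157 gf 35.0
top 225 173
side 240 204
```

View pics/pre.png

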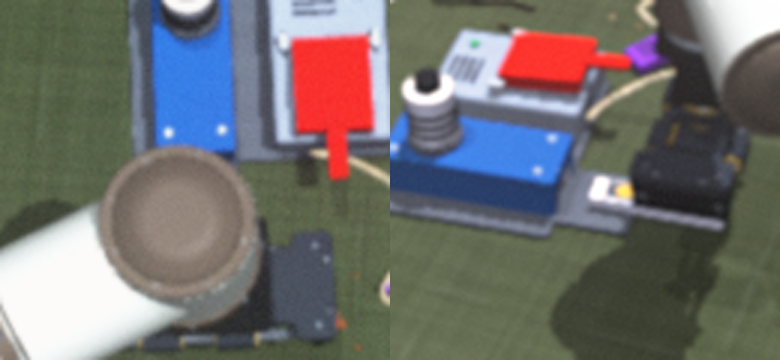

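The nose sits over the apron ahead of the mouth and looks lined up in the side view (nose at about crop (592,190)). I'll insert it under guard.

Run:
```python
from h import *
yaw=2.2; d=np.array([np.cos(np.radians(yaw)),np.sin(np.radians(yaw)),0]); p=np.array([500.,77.4,45.8])
r=move_l(p+40*d,speed=50,guard=6); st(f"a {r}")
if not r: r=move_l(p+100*d,speed=30,guard=8); st(f"b {r}")
im=get_image("side"); u,v=map(int,proj(im,[600,80,20]))
cv2.imwrite("pics/ins.png",cv2.resize(im["frame"][v-60:v+60,u-65:u+65],None,fx=4,fy=4,interpolation=cv2.INTER_CUBIC))
```

```text
a False 7.18 [539.6  78.8  45.7] F [ 0.   0.4 -2.2] M [-0.05  0.   -0.03] w 0.156 gf 35.0
b True 8.41 [574.9  79.6  45. ] F [ 0.6 -0.4  3.5] M [-0.04  0.05  0.01] w 0.156 gf 35.0
```

Run:
```python
from h import *
yaw=2.2; d=np.array([np.cos(np.radians(yaw)),np.sin(np.radians(yaw)),0])
for g in(10,15):
    s=sense(); q=np.array(s["tool_pos"]); q[2]=45.3
    r=move_l(q+8*d,speed=15,guard=g); st(f"{g} {r}")
hold(0.2); st()
```

```text
10 True 8.83 [575.2  79.5  44.9] F [-1.3  0.5  3.6] M [0.18 0.21 0.05] w 0.161 gf 35.0
15 True 9.2 [575.4  79.4  44.9] F [-1.5  0.1  3.7] M [0.22 0.11 0.11] w 0.158 gf 35.0
 9.4 [575.3  79.4  45. ] F [-2.2  1.5  4.2] M [0.33 0.08 0.09] w 0.157 gf 35.0
```

Run:
```python
from h import *
yaw=2.2; d=np.array([np.cos(np.radians(yaw)),np.sin(np.radians(yaw)),0]); p=np.array(sense()["tool_pos"]); p[2]=46
set_gripper(0.5); st("open")
move_l(p+[0,0,45],speed=150); b=p-45*d
move_l(b+[0,0,45],speed=150); set_gripper(0.0,effort=20)
move_l(b,speed=120,guard=10); st("low")
r=move_l(p-10*d,speed=30,guard=6); st(r)
for g in(10,14):
    q=np.array(sense()["tool_pos"]); q[2]=46; r=move_l(q+8*d,speed=15,guard=g); st(f"{g} {r}")
q=np.array(sense()["tool_pos"]); move_l(q-30*d,speed=80); move_l(q-30*d+[0,0,70]); st()
for n in("side",):
    im=get_image(n); u,v=map(int,proj(im,[600,40,20]))
    cv2.imwrite("pics/rel.png",cv2.resize(im["frame"][v-70:v+70,u-90:u+90],None,fx=4,fy=4,interpolation=cv2.INTER_CUBIC)); print(u-90,v-70)
```

```text
open 10.21 [575.3  79.3  44.9] F [ 0.2  0.1 -0.4] M [-0.01 -0.06 -0.02] w 0.497 gf 0.0
low 12.62 [530.7  77.8  46.1] F [ 0.2 -0.9 -0.4] M [-0.02 -0.04  0.03] w 0.004 gf 0.0
True 13.32 [547.6  77.9  45.3] F [-0.2  0.5  0.9] M [-0.03 -0.04 -0.02] w 0.008 gf 0.0
10 True 13.69 [547.5  77.2  44.6] F [-0.5 -0.4  0.2] M [-0.03 -0.04  0.  ] w 0.007 gf 0.0
14 True 14.15 [547.3  76.   43.9] F [-0.8  0.9 -0.4] M [0.07 0.03 0.  ] w 0.007 gf 0.2
 15.28 [516.9  74.7 113.4] F [-0.6  0.1 -0.8] M [ 0.07 -0.09  0.02] w 0.008 gf 0.0
220 184
```

View pics/rel.png

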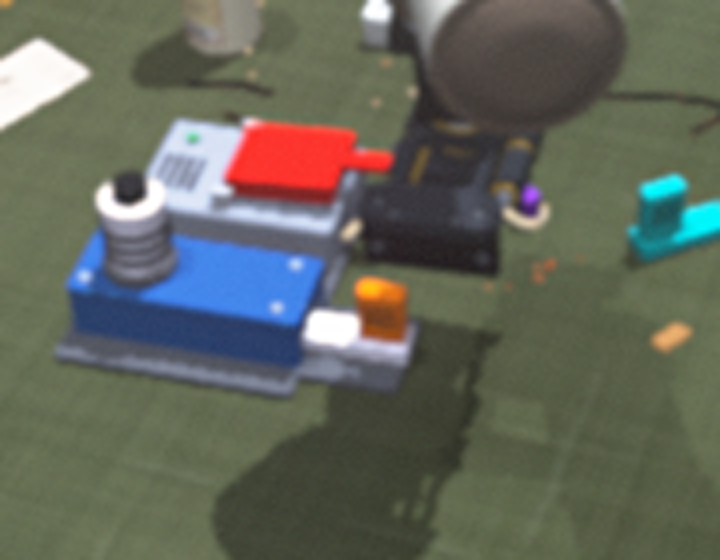

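The slide sits in the slot, with the grip standing free in front of the mouth (crop (382,308)). Neither push moved it further, at about 50 mm deep, so it is against the stop. Now the guard.

Run:
```python
from h import *
R=down(182.2); L=np.array([607,-24.5,62.])
move_l([530,60,130]); set_gripper(0.6,effort=10)
reach(L+[0,0,60],R); print(move_l(L,speed=120,guard=6)); st("at lip")
set_gripper(0.0,effort=10); s=st("grip")
if 0.12<s["width"]<0.2:
    y0=s["tool_pos"][1]; H=np.array([706,0,53.]); f=np.array([np.cos(np.radians(2.2)),np.sin(np.radians(2.2))]); r=99.4
    for th in list(range(15,91,15))+[106]:
        ph=np.radians(174.8-th); k=r*np.cos(ph)+99
        g=move_l([L[0]+k*f[0],L[1]+k*f[1],53+r*np.sin(ph)],speed=120,guard=25); st(f"{th} {g}")
        if g: break
```

```text
False
at lip 17.92 [607.4 -24.   62.6] F [0.4 0.3 0.1] M [-0.02  0.04  0.07] w 0.601 gf 0.0
grip 18.66 [607.  -24.9  62. ] F [ 0.9 -2.7  0.6] M [-0.6  -0.08  0.02] w 0.149 gf 10.0
15 False 19.02 [613.5 -24.5  87.7] F [ 3.4 -3.3 -1.6] M [-1.05 -0.75 -0.02] w 0.154 gf 10.0
30 False 19.39 [625.6 -24.  109.9] F [ 3.4 -3.6 -2.1] M [-1.03 -1.09 -0.  ] w 0.155 gf 10.0
45 False 19.76 [642.6 -23.3 127.9] F [ 4.  -3.9 -4.1] M [-0.91 -1.03  0.  ] w 0.155 gf 10.0
60 False 20.12 [663.7 -22.5 141.2] F [ 2.7 -4.1 -6.4] M [-1.06 -1.01 -0.02] w 0.153 gf 10.0
75 False 20.49 [687.6 -21.5 148.9] F [ 1.1 -2.8 -9. ] M [-1.09 -0.53 -0.03] w 0.157 gf 10.0
90 False 20.86 [713.3 -20.5 150.4] F [-0.3 -3.7 -9.4] M [-1.08  0.18 -0.04] w 0.164 gf 10.0
106 False 21.24 [740.3 -19.4 144.8] F [-3.1 -2.8 -8.5] M [-1.02  0.91 -0.01] w 0.161 gf 10.0
```

Run:
```python
from h import *
set_gripper(0.45); p=np.array(sense()["tool_pos"]); move_l(p+[0,0,50],speed=120); move_l([640,-90,230]); st(); set_gripper(0.0,effort=20)
im=get_image("side"); u,v=map(int,proj(im,[640,40,50])); a=cv2.resize(im["frame"][v-70:v+70,u-90:u+90],None,fx=4,fy=4,interpolation=cv2.INTER_CUBIC)
cv2.imwrite("pics/g.png",a); print(u-90,v-70)
```

```text
23.57 [640.4 -89.6 229.5] F [-0.7  0.6 -0.2] M [ 0.06 -0.06 -0.05] w 0.453 gf 0.0
204 172
```

View pics/g.png

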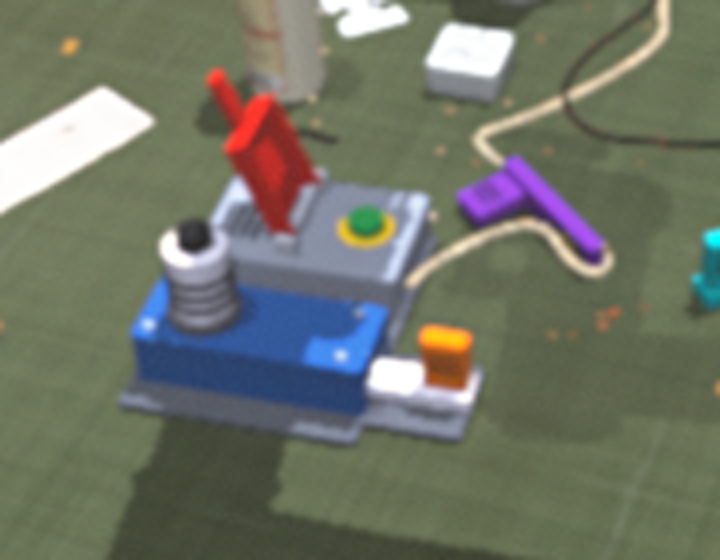

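The guard stands open past vertical (crop (270,150)). The button is exposed with its top at about (367,216), and the slide is still in. The purple look-alike has been tipped on its side at (530,205); the carried slide must have brushed it. It isn't a protected part, so I'll leave it alone. Next I press the button.

Run:
```python
from h import *
im=get_image("side"); B=onz(im,204+366/4,172+216/4,52); e=np.array([706-44,-23.0,52]); print(np.round(B,1))
try:
    it=get_image("top"); m=cv2.inRange(cv2.cvtColor(it["frame"],cv2.COLOR_BGR2HSV),(55,120,50),(80,255,255)); u,v=map(int,proj(it,e)); k=m*0; k[v-15:v+15,u-15:u+15]=m[v-15:v+15,u-15:u+15]
    M=cv2.moments(k,True); print(M["m00"]); 
    if M["m00"]>40: T=onz(it,M["m10"]/M["m00"],M["m01"]/M["m00"],52); print("top",np.round(T,1))
except Exception as x: print(x)
if np.linalg.norm(B-e)>12: raise SystemExit("mismatch")
P=(B+e)/2; P[0]-=2; print(P)
R=down(182.2)
reach([P[0],P[1],150],R); move_l([P[0],P[1],84],speed=120,guard=8); st("above")
r=move_l([P[0],P[1],64],speed=15,guard=20); st(r); hold(0.3); st("held")
```

```text
[657.8 -20.   52. ]
54.0
top [658.  -22.1  52. ]
[657.90821222 -21.49987368  52.        ]
above 25.85 [658.7 -21.9  85.2] F [ 0.4 -1.   0.5] M [-0.02 -0.03  0.01] w 0.004 gf 0.0
True 27.0 [657.9 -21.4  68.7] F [-0.9  0.2  5.1] M [ 0.14  0.37 -0.04] w 0.005 gf 2.3
held 27.3 [657.9 -21.5  68.5] F [-1.1  1.3  5.7] M [0.17 0.26 0.01] w 0.005 gf 2.7
```

Run:
```python
from h import *
p=np.array(sense()["tool_pos"])
r=move_l([p[0],p[1],66],speed=10,guard=15); st(r); hold(0.4); st()
move_l([p[0],p[1],160],speed=120); move_l([560,-180,240]); st()
im=get_image("side"); u,v=map(int,proj(im,[640,40,50])); a=cv2.resize(im["frame"][v-70:v+70,u-90:u+90],None,fx=4,fy=4,interpolation=cv2.INTER_CUBIC)
cv2.imwrite("pics/end.png",a)
```

```text
False 27.64 [658.  -21.4  68.3] F [-4.6  1.8 14. ] M [ 0.41  1.48 -0.04] w 0.007 gf 6.7
 28.04 [657.9 -21.4  68.3] F [-5.   1.8 13.5] M [ 0.41  1.43 -0.  ] w 0.005 gf 6.7
 30.48 [ 560.2 -179.4  239.4] F [ 0.1  0.  -0.2] M [-0.01  0.03  0.03] w 0.008 gf 0.0
```

View pics/end.png

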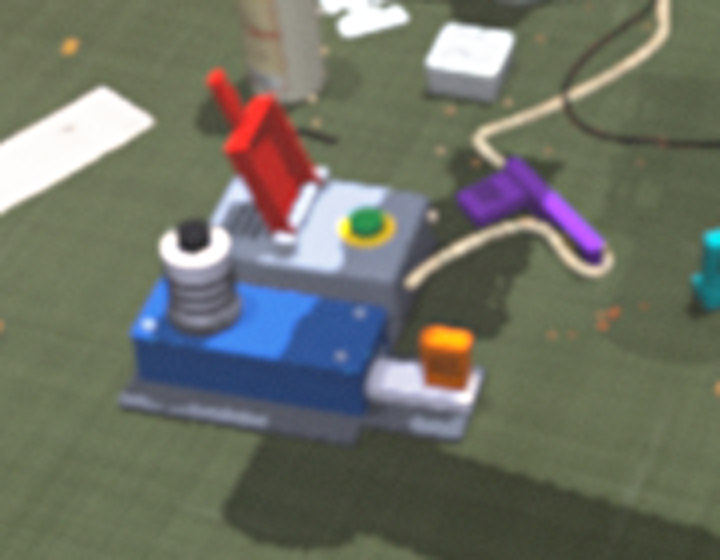

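The final view shows the slide in the slot, the guard up and the button sprung back. Under 13.5 N the button had stopped dead, so it was fully down.

```bash
python3 -c "
from workcell import *
print(sign_off())"
```

```text
the job is handed in; nothing more can be done
None
```

The job is handed in: the slide is home in the slot and released, the guard is up, the start button was pressed to its stop, and the tin and doming block were never touched, but the purple look-alike got tipped onto its side along the way, probably by the carried slide, and I left it there.

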